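# Weighed soap slices back to the curing rack in row order

### The arm

A 6-joint arm with a two-finger parallel gripper is mounted at the origin on the work surface. World frame = base frame: x ahead of the robot, y to its left, z up, the work surface at z = 0. Lengths are in m, angles in rad, forces in N, time in s.
With the tool pointing down it reaches from about 0.375 to 0.9 m from the base axis. Payload 3.1 kg.
Tool frame: the origin (TCP) lies between the finger pads; the fingertips stand 25 mm ahead of it and the grasp point (between the pads) lies 6 mm ahead of it; x points along the fingers, y is the direction in which the jaws open and shut, and the axes are right-handed (so a half turn about x gives the same grasp; the last joint's range is limited). The gripper opens to 85 mm and grips with 20 to 120 N. Pads are 22 mm wide; open, the fingers measure 114 mm over their backs; the gripper's body (76 mm by 85 mm) begins 54 mm behind the grasp point. The pads swing forward as they close: fully open they stand 13 mm farther back than shut.
Start: joints at [-1.294, 0.527, 1.433, -0, 1.181, -0.178], TCP at [0.275, -0.561, 0.256] pointing down, gripper open.
Joint ranges: [-3.08, 3.08], [-0.75, 2.2], [0.22, 2.44], [-1.43, 4.57], [0, 2.65], [-2.85, 2.85]. Speed limits (rad/s): [2.79, 2.79, 3.14, 3.14, 3.14, 3.14].

### API

Orientations are given as a unit quaternion [x, y, z, w].
In Python, from station import manip, viewer, workorder gives the robot as it stands.
- The arm moves only by the shell command python3 -m crank 'ROWS' [FORCE]. ROWS is JSON, one flat list of numbers, 5 for each row, row after row: the opening, from 0 (shut) to 1 (fully open), then the shift along the world's x, y, z in mm, then the turn about the world's z in rad. A call has 1 to 10 rows; each row is the pose to reach, as a shift and turn from the pose commanded when the call began; what a row does not reach only later rows make up. A row lasts 1/8 s, in which the tool goes at most 62.5 mm and 10.7 degrees, less where a joint would pass 70% of its speed; a pose out of reach is approached as far as the arm can. A call with a gripper value outside its range is refused whole. The fingers move at their own pace and stop on an object; FORCE is the grip in N (left out, the last holds). Time passes only in rows, so rows that repeat a pose let the fingers close. It gives the time, the measured TCP pose, the force and the opening at its end, in the units of the state.
- manip.sense(): the state, without advancing time (a new reading comes with each control period).
- viewer.snapshot(name): name is "scene" or "side" or "wrist"; returns a dict with "img" (420x560x3 uint8, red, green, blue), "range_z" (420x560 float32, m along the optical axis (not along the pixel's ray), 0 where there is no reading), "fx", "fy", "cx", "cy" (pixels), "origin" and "attitude" of the camera in the world. Camera axes: x right, y down, z forward; pixel columns grow to the right and rows downward; lengths in m; the calibration is good to about 2 mm. A picture is of the moment at which its call begins.
- workorder.sign_off(): hands the job in, once; it reports no verdict.
The state is a dict: "t": time; "q": joint angles; "qd": joint speeds; "tau": joint torques, N m; "tcp_pos": TCP position; "tool_rot": TCP orientation; "force": force on the tool from outside, world axes, zero at the start; "ft_torque": the same for the moment, N m; "finger_gap": opening from 0.0 (shut) to 1.0 (fully open).
Only numpy, scipy, OpenCV 4.12 (cv2) and the standard library are available. Lean on these libraries where they do the work, as an engineer would, in place of code of your own. Each camera call takes 0.05 s, during which the arm holds its last target.

### The job

The four soap slices on the white tray have just been weighed, and their place in the row is their only label. Move them to the wooden curing rack, one to a bay, in the same order: the slice at the tray's handle end goes in the bay next to the tall end board, and so on down the row. Leave each one standing upright on its bottom edge, square across the rack and in the middle of its bay.

Things in the scene. Friction and masses are not known exactly. Their poses are not given: they have to be found in the camera images.
- bar_20: The thinnest of four loose cream-coloured soap slices, standing on its bottom edge: 20 mm thick (its x), 54 mm wide (its y), 66 mm high (z; the top 4 mm is 44 mm wide). About 75 g. Origin: centre of its underside. Take it from above across its 54 mm width; the fingers then go down outside the row.
- bar_26: The second thinnest of four loose cream-coloured soap slices, standing on its bottom edge: 26 mm thick (its x), 54 mm wide (its y), 66 mm high (z; the top 4 mm is 44 mm wide). About 97 g. Origin: centre of its underside. Take it from above across its 54 mm width; the fingers then go down outside the row.
- bar_32: The second thickest of four loose cream-coloured soap slices, standing on its bottom edge: 32 mm thick (its x), 54 mm wide (its y), 66 mm high (z; the top 4 mm is 44 mm wide). About 120 g. Origin: centre of its underside. Take it from above across its 54 mm width; the fingers then go down outside the row.
- bar_38: The thickest of four loose cream-coloured soap slices, standing on its bottom edge: 38 mm thick (its x), 54 mm wide (its y), 66 mm high (z; the top 4 mm is 44 mm wide). About 142 g. Origin: centre of its underside. Take it from above across its 54 mm width; the fingers then go down outside the row.
- seat_20: Fixed white ribbed seat of the white tray, 54 x 90 mm; bar_20 stands on it at the start. Origin: centre of its underside, 8 mm above the bench; its top is 20 mm above the bench. The four seats are alike, in a row along their common x axis, 66 mm apart, in changing order. Their -x points to the tray's end with the steel handle. Tray 292 x 110 mm, rim 16 mm high.
- seat_26: Fixed white ribbed seat of the white tray, 54 x 90 mm; bar_26 stands on it at the start. Origin: centre of its underside, 8 mm above the bench; its top is 20 mm above the bench. The four seats are alike, in a row along their common x axis, 66 mm apart, in changing order. Their -x points to the tray's end with the steel handle. Tray 292 x 110 mm, rim 16 mm high.
- seat_32: Fixed white ribbed seat of the white tray, 54 x 90 mm; bar_32 stands on it at the start. Origin: centre of its underside, 8 mm above the bench; its top is 20 mm above the bench. The four seats are alike, in a row along their common x axis, 66 mm apart, in changing order. Their -x points to the tray's end with the steel handle. Tray 292 x 110 mm, rim 16 mm high.
- seat_38: Fixed white ribbed seat of the white tray, 54 x 90 mm; bar_38 stands on it at the start. Origin: centre of its underside, 8 mm above the bench; its top is 20 mm above the bench. The four seats are alike, in a row along their common x axis, 66 mm apart, in changing order. Their -x points to the tray's end with the steel handle. Tray 292 x 110 mm, rim 16 mm high.
- rack: Fixed wooden curing rack, 264 x 106 mm, empty. Origin: centre of its underside; x along its length. Slatted floor 20 mm above the bench. Four bays, centres at x = -99, -33, +33, +99 mm, y = 0, each 58 mm long, divided by cross laths 8 mm thick, 12 mm above the floor; side laths at y = +-48 mm, 6 mm above the floor. Tall end board at one end, low rail (30 mm above the bench) at the other.
- end_board: The tall end board of the curing rack, fixed: 16 mm thick, 106 mm wide, top 86 mm above the bench, with a dark hand slot. It stands at either end of the rack, at x = -140 or +140 mm in the rack's frame. Origin: centre of its underside.
Mind the look-alikes: they are no part of the job. What is shaped like the bar_20 but pink is not meant. Leave any green look-alike of the bar_32 alone.

How it is judged:
By the outcome, as a careful person would: the job done as asked, in the order asked, and still so for the second after the job is handed in, with the robot touching nothing.
It also fails if it takes over 115 s, if anything falls off the work surface, if the arm or the gripper's body presses on something with over 40 N, if the wrist force passes 120 N, or if a joint passes its speed limit or range.

## Working session

There is one attempt and no reset: what is moved stays moved. The work goes in short steps, Python scripts to look and compute and a shell command to move; the robot and the scene stay as the last step left them, time stands still between calls to the robot, and variables do not carry over. Pictures are saved under pics/ and viewed, and the job is handed in when it is done.

```bash
ls; mkdir -p pics; cat > h.py <<'E'
import numpy as np, cv2, pickle
from station import manip, viewer, workorder
from scipy.spatial.transform import Rotation as R
def snap(n,tag):
    s=viewer.snapshot(n); pickle.dump(s,open(f'pics/{tag}.pkl','wb'))
    cv2.imwrite(f'pics/{tag}.png',cv2.cvtColor(s['img'],cv2.COLOR_RGB2BGR)); return s
def load(tag): return pickle.load(open(f'pics/{tag}.pkl','rb'))
def rot(s):
    a=np.array(s['attitude']); return a if a.shape==(3,3) else R.from_quat(a).as_matrix()
def cloud(s):
    z=s['range_z']; v,u=np.mgrid[:z.shape[0],:z.shape[1]]
    p=np.stack([(u-s['cx'])/s['fx']*z,(v-s['cy'])/s['fy']*z,z],-1)
    w=p@rot(s).T+np.array(s['origin']); w[z==0]=np.nan; return w
E
python3 - <<'E'
from h import *
for n in ['scene','side','wrist']:
    s=snap(n,n+'0'); print(n,s['fx'],s['origin'],s['attitude'])
print(manip.sense())
E
```

```text
pics
scene 381.05149775042923 [ 1.30108834 -0.32571763  0.5978739 ] [ 0.72147256  0.51809798 -0.259326   -0.37921214]
side 384.15738806632135 [ 0.37251556 -0.58645348  0.56918747] [ 0.90205923 -0.14305464  0.0631682  -0.40228634]
wrist 309.8959087127772 [ 0.33849268 -0.52970435  0.37382735] [ 0.84018175 -0.5234524  -0.0757704   0.11979587]
{'t': 0.15, 'q': array([-1.29348566e+00,  5.28250727e-01,  1.43361604e+00,  1.75340029e-05,
        1.18142376e+00, -1.78510626e-01]), 'qd': array([-0.00013834, -0.00196437, -0.00332189, -0.00223281,  0.00152146,
       -0.00138963]), 'tau': array([ 5.58801239e-04, -4.42742193e+01, -1.78276116e+01, -2.26267962e-04,
        5.63459995e-03, -2.10348577e-05]), 'tcp_pos': array([ 0.27500593, -0.56067116,  0.255557  ]), 'tool_rot': array([-0.68879779, -0.1603631 ,  0.68884562, -0.15916342]), 'force': array([-0.41935531, -0.42892545,  0.39572273]), 'ft_torque': array([-0.02458782,  0.05664795, -0.00074794]), 'finger_gap': 1.000970316744485}
```

View pics/scene0.png

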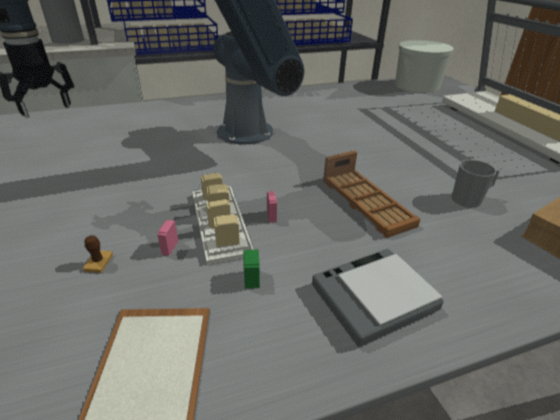

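View pics/side0.png

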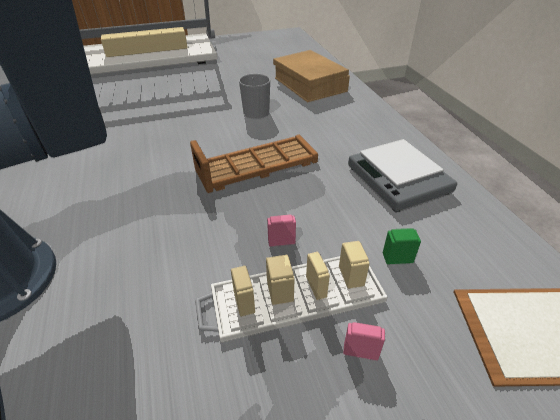

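View pics/wrist0.png

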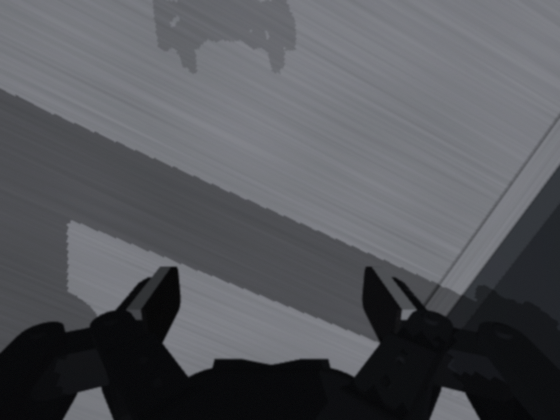

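The side view shows the four cream slices on the tray at (243,290), (281,280), (318,276) and (353,265), with the handle at (208,312). The tray's handle end faces the robot. The rack is at (262,162), with its end board on the left at (200,163).

Look-alikes to leave alone are the pink ones at (282,230) and (365,340) and the green one at (402,246). The cream loaf at (145,42) on the far rack is also not wanted.

Next I'll measure from depth.

```bash
cat >> h.py <<'E'
def tops(tag,zlo=.080,zhi=.092,show=True):
    s=load(tag); w=cloud(s); hsv=cv2.cvtColor(s['img'],cv2.COLOR_RGB2HSV)
    m=(w[...,2]>zlo)&(w[...,2]<zhi)&(hsv[...,0]<35)&(hsv[...,1]>50)&(np.hypot(w[...,0],w[...,1])<1)
    n,l,st,c=cv2.connectedComponentsWithStats(m.astype(np.uint8))
    for i in range(1,n):
        if st[i,4]<25: continue
        p=w[l==i]; (cx,cy),(a,b),th=cv2.minAreaRect((p[:,:2]*1000).astype(np.float32))
        if a<b: a,b,th=b,a,th+90
        print(tag,'px',c[i].round(),'n',st[i,4],'c %.1f %.1f'%(cx,cy),'size %.1f %.1f'%(a,b),'longdir %.1f'%((th+90)%180-90),'z %.1f'%(np.median(p[:,2])*1000))
E
python3 - <<'E'
from h import *
for t in ['side0','scene0']:
    tops(t)
s=load('side0')
for nm,(x0,x1,y0,y1) in {'tray':(190,400,220,350),'rack':(180,330,120,200)}.items():
    c=cv2.resize(s['img'][y0:y1,x0:x1],None,fx=4 if nm=='rack' else 3.7,fy=4 if nm=='rack' else 3.7,interpolation=cv2.INTER_CUBIC); cv2.imwrite(f'pics/{nm}0.png',c[...,::-1])
E
```

```text
side0 px [199. 152.] n 186 c 416.8 180.5 size 104.4 15.2 longdir -82.3 z 84.9
side0 px [355. 253.] n 450 c 621.3 -208.2 size 54.4 30.7 longdir 83.6 z 85.4
side0 px [318. 264.] n 306 c 552.6 -212.4 size 53.1 19.0 longdir -89.2 z 85.2
side0 px [280. 268.] n 597 c 490.2 -200.5 size 54.6 38.1 longdir 83.8 z 85.4
side0 px [241. 280.] n 436 c 425.6 -203.9 size 54.0 25.6 longdir 89.0 z 85.5
scene0 px [341. 156.] n 124 c 421.9 180.9 size 104.1 18.2 longdir -81.5 z 84.5
scene0 px [211. 177.] n 128 c 429.6 -203.2 size 52.1 28.4 longdir 88.0 z 84.7
scene0 px [217. 190.] n 200 c 493.2 -199.9 size 53.1 41.3 longdir 84.7 z 84.9
scene0 px [217. 204.] n 129 c 556.8 -211.1 size 52.3 21.6 longdir 90.0 z 84.7
scene0 px [225. 220.] n 234 c 625.7 -208.1 size 53.4 33.7 longdir 84.4 z 85.2
```

View pics/tray0.png

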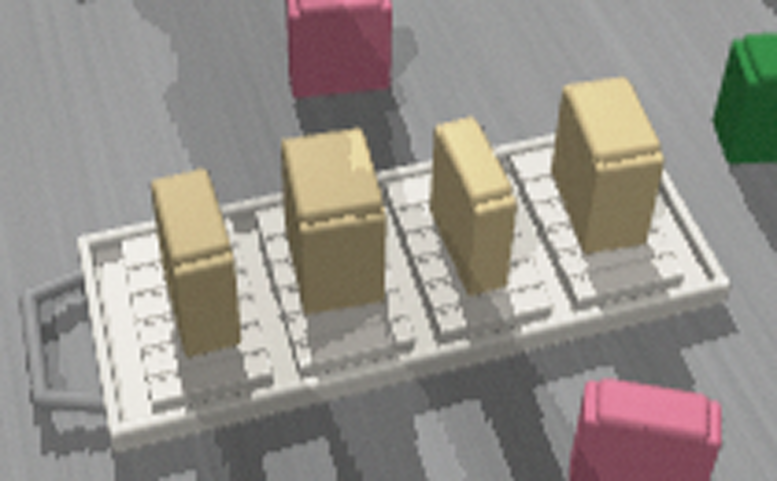

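View pics/rack0.png

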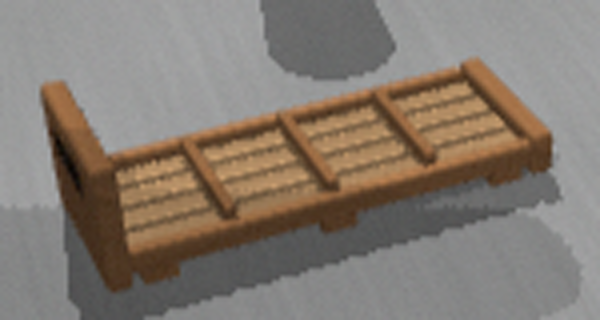

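The order from the handle outward is 26, 38, 20, 32. Every size, and the 86 mm top height, matches. Now the rack pose.

```bash
python3 - <<'E'
from h import *
for t in ['side0','scene0']:
    s=load(t); w=cloud(s)*1000; hsv=cv2.cvtColor(s['img'],cv2.COLOR_RGB2HSV)
    m=(w[...,2]>10)&(w[...,2]<95)&(hsv[...,0]<25)&(hsv[...,1]>60)&(abs(w[...,0]-545)<190)&(abs(w[...,1]-200)<110)
    m=cv2.morphologyEx(m.astype(np.uint8),cv2.MORPH_OPEN,np.ones((2,2)))>0
    p=w[m]; r=cv2.minAreaRect(p[:,:2].astype(np.float32)); print(t,len(p),r)
    th=np.deg2rad(r[2]) if r[1][0]>r[1][1] else np.deg2rad(r[2]+90)
    if np.cos(th)<0: th+=np.pi
    # laths z 29-35
    e=np.array([np.cos(th),np.sin(th)]); f=np.array([-e[1],e[0]])
    c=np.array(r[0]); q=(p[:,:2]-c)@np.c_[e,f]
    print('ang',np.rad2deg(th),'ext',q.min(0),q.max(0))
    for zl,zh,n in [(29.5,35,'lath'),(17,22,'floor'),(80,92,'board')]:
        k=(p[:,2]>zl)&(p[:,2]<zh)&((abs(q[:,1])<40)|(n=='board'))
        h,b=np.histogram(q[k,0],np.arange(-150,151,4)); print(n,[(int(b[i]),int(h[i])) for i in range(len(h)) if h[i]>3])
E
```

```text
side0 3563 ((525.1177978515625, 190.94851684570312), (212.5987091064453, 338.0852355957031), 61.25373840332031)
ang 331.2537384033203 ext [nan nan] [nan nan]
lath [(-50, 6), (-46, 4), (-42, 5), (-34, 7), (-30, 4), (-26, 6), (-22, 4), (-18, 4), (14, 5), (18, 4), (22, 4), (26, 6), (30, 5), (34, 6), (38, 6), (42, 5), (46, 4), (90, 6), (98, 4)]
floor [(-94, 4), (-90, 8), (-86, 13), (-82, 15), (-78, 15), (-74, 24), (-70, 18), (-66, 24), (-62, 20), (-58, 19), (-54, 16), (-50, 16), (-46, 20), (-42, 20), (-38, 19), (-34, 21), (-30, 25), (-26, 17), (-22, 20), (-18, 20), (-14, 24), (-10, 22), (-6, 30), (-2, 29), (2, 22), (6, 23), (10, 23), (14, 16), (18, 14), (22, 13), (26, 14), (30, 19), (34, 12), (38, 13), (42, 10), (46, 15), (50, 17), (54, 15), (58, 16), (62, 15), (66, 11), (70, 10), (74, 8), (78, 7), (82, 11), (86, 7), (90, 7), (94, 4), (114, 4), (126, 4)]
board [(-118, 7), (-114, 8), (-110, 11), (-106, 12), (-102, 13), (-98, 9), (-94, 13), (-90, 12), (-86, 12), (-82, 12), (-78, 14), (-74, 13), (-70, 12), (-66, 14), (-62, 8), (-58, 8)]
scene0 3187 ((471.509033203125, 187.510009765625), (134.69915771484375, 461.6572265625), 71.01619720458984)
ang 341.01619720458984 ext [nan nan] [nan nan]
lath [(-50, 4), (-42, 4), (-38, 4), (-34, 6), (10, 5), (14, 6), (22, 7), (26, 6), (30, 7), (82, 8), (86, 7), (94, 6)]
floor [(-58, 10), (-54, 5), (-50, 8), (-46, 10), (-42, 11), (-38, 13), (-34, 22), (-30, 13), (-26, 19), (-22, 12), (-18, 16), (-14, 15), (-10, 15), (-6, 8), (-2, 9), (2, 10), (6, 6), (10, 9), (14, 6), (18, 7), (22, 7), (26, 14), (30, 12), (34, 16), (38, 13), (42, 10), (46, 16), (50, 13), (54, 13), (58, 15), (62, 11), (66, 7), (70, 6), (74, 4), (78, 7), (82, 5), (86, 6), (90, 6), (94, 10), (98, 11), (102, 7), (106, 10), (110, 7), (114, 7), (118, 11), (122, 8), (126, 8), (130, 5), (134, 4)]
board [(-66, 5), (-62, 6), (-58, 8), (-54, 5), (-50, 8), (-46, 8), (-42, 9), (-38, 6), (-34, 8), (-30, 7), (-26, 7), (-22, 7)]
```

```bash
cat > rk.py <<'E'
from h import *
from scipy.optimize import minimize
def rack(t):
    s=load(t); w=cloud(s)*1000; hsv=cv2.cvtColor(s['img'],cv2.COLOR_RGB2HSV)
    m=(w[...,2]>17)&(w[...,2]<95)&(hsv[...,0]<25)&(hsv[...,1]>70)&(abs(w[...,0]-545)<190)&(abs(w[...,1]-200)<110)
    n,l,st,c=cv2.connectedComponentsWithStats(m.astype(np.uint8),connectivity=4)
    i=1+np.argmax(st[1:,4]); k=(l==i)&np.isfinite(w).all(-1); p=w[k]
    def q(v):
        e=np.array([np.cos(v[2]),np.sin(v[2])]); f=np.array([-e[1],e[0]])
        return (p[:,:2]-v[:2])@np.c_[e,f]
    # model height map: 
    def H(a):
        x,y=a.T; h=np.full(len(a),20.)
        h[abs(y)>43]=26
        for xl in(-66,0,66): h[abs(x-xl)<4]=32
        h[x>128]=30; h[x<-132]=86
        out=(x<-148)|(x>132)|(abs(y)>53); h[out]=0; return h
    tops_=lambda d:d
    def cost(v):
        d=H(q(v))-p[:,2]; return np.minimum(abs(d),8).mean()
    v=np.array([550.,200,np.deg2rad(8)])
    best=None
    for a in np.arange(5,12,.5):
      for dx in range(-16,17,4):
        for dy in range(-16,17,4):
          u=np.array([555+dx,200+dy,np.deg2rad(a)]); c=cost(u)
          if best is None or c<best[0]: best=(c,u)
    sc=np.array([3,3,.02])
    for _ in range(3):
        r=minimize(lambda z:cost(best[1]+z*sc),np.zeros(3),method='Nelder-Mead',options=dict(initial_simplex=np.vstack([np.zeros(3),np.eye(3)]))); best=(r.fun,best[1]+r.x*sc)
    v=best[1]; a=q(v); print(t,len(p),'cost',best[0].round(2),'c',v[:2].round(1),'deg',np.rad2deg(v[2]).round(2),'ext',a.min(0).round(1),a.max(0).round(1))
    return v
if __name__=='__main__':
    for t in ['side0','scene0']:
        v=rack(t)
        for x in(-140,-99,-33,33,99): print(x,(v[:2]+x*np.array([np.cos(v[2]),np.sin(v[2])])).round(1))
E
python3 rk.py
```

```text
side0 3168 cost 3.03 c [557.3 199.1] deg 7.34 ext [-149.9  -54.2] [144.4  53.9]
-140 [418.4 181.2]
-99 [459.1 186.4]
-33 [524.5 194.8]
33 [590.  203.3]
99 [655.5 211.7]
scene0 2866 cost 3.77 c [557.2 199. ] deg 7.53 ext [-146.4  -54.2] [151.   55.3]
-140 [418.4 180.7]
-99 [459.1 186. ]
-33 [524.5 194.7]
33 [590.  203.3]
99 [655.4 212. ]
```

```bash
python3 - <<'E'
from h import *
s=load('side0'); v=np.array([557.3,199.1]); th=np.deg2rad(7.4)
e=np.array([np.cos(th),np.sin(th)]); f=np.array([-e[1],e[0]])
def proj(P):
    c=(np.array(P)/1000-s['origin'])@rot(s); return c[0]/c[2]*s['fx']+s['cx'],c[1]/c[2]*s['fy']+s['cy']
im=cv2.resize(s['img'][120:200,180:330],None,fx=5,fy=5,interpolation=cv2.INTER_CUBIC).copy()
def L(a,b,col):
    P=[tuple(int(round(x)) for x in ((np.array(proj([*(v+q[0]*e+q[1]*f),q[2]]))+.5-[180,120])*5)) for q in(a,b)]; cv2.line(im,*P,col,1)
for x in(-66,0,66):
    for d in(-4,4): L((x+d,-45,32),(x+d,45,32),(0,0,255))
for x in(-148,-132): L((x,-53,86),(x,53,86),(0,255,0))
for x in(128,132): L((x,-53,30),(x,53,30),(0,255,0))
for y in(-53,53,-45,45): L((-132,y,26),(132,y,26),(255,0,255))
cv2.imwrite('pics/ov.png',im[...,::-1])
E
```

```text
(no output)
```

View pics/ov.png

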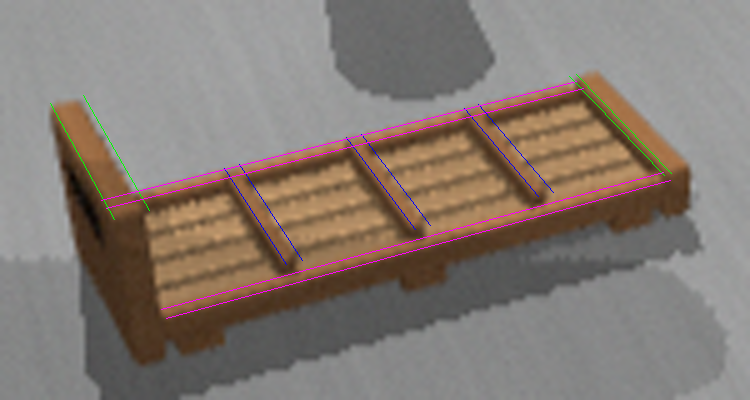

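The overlay matches the rack within about 2 mm. The wrist camera can refine it later. Next I'll work out the first reach.

```bash
python3 - <<'E'
from h import *
s=manip.sense(); M=R.from_quat(s['tool_rot']).as_matrix(); print(M.round(3), np.rad2deg(np.arctan2(M[1,1],M[0,1])), s['tcp_pos'])
p=s['tcp_pos']*1000
for n,x,y,a in [('26',427,-203.6,88.8),('38',491.5,-200.2,84.2),('20',554.5,-211.8,90.4),('32',623.3,-208.2,84)]:
    print(n,(np.array([x,y])-p[:2]).round(1), 64-p[2], np.deg2rad(a-np.rad2deg(np.arctan2(M[1,1],M[0,1])))) 
E
```

```text
[[-0.     0.44  -0.898]
 [ 0.002 -0.898 -0.44 ]
 [-1.    -0.002 -0.   ]] -63.88373083512832 [ 0.27500593 -0.56067116  0.255557  ]
26 [152.  357.1] -191.55699995921532 2.6648338173017803
38 [216.5 360.5] -191.55699995921532 2.5845486717100417
20 [279.5 348.9] -191.55699995921532 2.69275908533369
32 [348.3 352.5] -191.55699995921532 2.5810580132060528
```

```bash
python3 -m crank '[1,20,50,0,-0.08, 1,40,100,0,-0.16, 1,64,150,0,-0.24, 1,86,200,0,-0.32, 1,108,250,0,-0.4, 1,130,305,0,-0.477, 1,152,357,-30,-0.477, 1,152,357,-56,-0.477, 1,152,357,-56,-0.477]' 40; python3 - <<'E'
from h import *
print(manip.sense()['q'].round(2))
s=snap('wrist','w1'); print(s['origin'])
E
```

```text
t: 1.27
tcp_pos: [0.4263, -0.2026, 0.1989]
tool_rot: [-0.706, 0.006, 0.708, 0.008]
force: [1.1, 0.3, -0.4]
finger_gap: 0.998
[-0.68  0.42  1.87 -0.    0.87  0.91]
[ 0.4974024  -0.20444585  0.3169913 ]
```

View pics/w1.png

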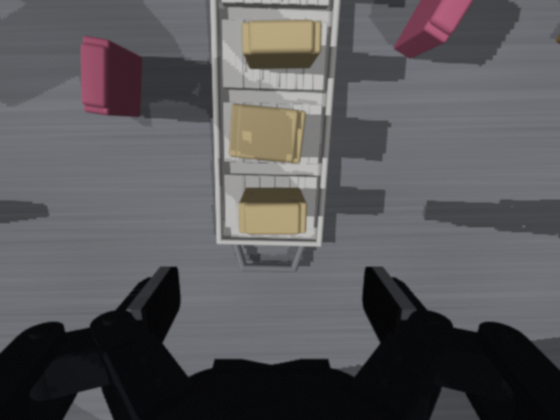

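The wrist view has the handle at the bottom (270,258). The cream slices run upward from it: 26 at (272,212), 38 at (267,133), 20 at (282,38). Pink ones are at (110,77) and (435,22).

```bash
python3 - <<'E'
from h import *
tops('w1',.076,.096)
s=load('w1');w=cloud(s)
for u,v in [(272,222),(243,206),(302,206),(267,120),(110,75)]: print(u,v,w[v,u].round(4))
print(rot(s).round(3))
E
```

```text
w1 px [281.  38.] n 2708 c 552.5 -211.8 size 53.2 19.9 longdir 89.3 z 86.2
w1 px [266. 133.] n 3776 c 489.9 -200.3 size 53.0 37.2 longdir 83.3 z 86.4
w1 px [272. 216.] n 2229 c 426.0 -203.4 size 52.9 25.9 longdir 89.3 z 86.3
272 222 [ 0.4236 -0.2033  0.0876]
243 206 [ 0.4354 -0.1808  0.0819]
302 206 [ 0.4346 -0.227   0.0821]
267 120 [ 0.4995 -0.2011  0.0863]
110 75 [ 0.535  -0.0812  0.0591]
[[-0.019 -0.959 -0.284]
 [-1.     0.018  0.008]
 [-0.002  0.284 -0.959]]
```

```bash
python3 -m crank '[1,-1,0,-45,0.007, 1,-1,0,-90,0.007, 1,-1,0,-120,0.007, 1,-1,0,-136,0.007, 1,-1,0,-136,0.007, 0.3,-1,0,-136,0.007, 0.3,-1,0,-136,0.007, 0.3,-1,0,-136,0.007, 0.3,-1,0,-136,0.007, 0.3,-1,0,-136,0.007]' 40; python3 - <<'E'
from h import *
snap('side','s2'); snap('scene','c2'); print(manip.sense()['tcp_pos'],manip.sense()['finger_gap'])
s=load('s2')['img'][200:340,180:410]; cv2.imwrite('pics/s2c.png',cv2.resize(s,None,fx=3,fy=3)[...,::-1])
E
```

```text
t: 2.58
tcp_pos: [0.4268, -0.2049, 0.0656]
tool_rot: [0.708, -0.006, -0.706, -0.004]
force: [-1.2, -1.7, 6.5]
finger_gap: 0.628
[ 0.42681169 -0.20489631  0.0655601 ] 0.6261484682743259
```

View pics/s2c.png

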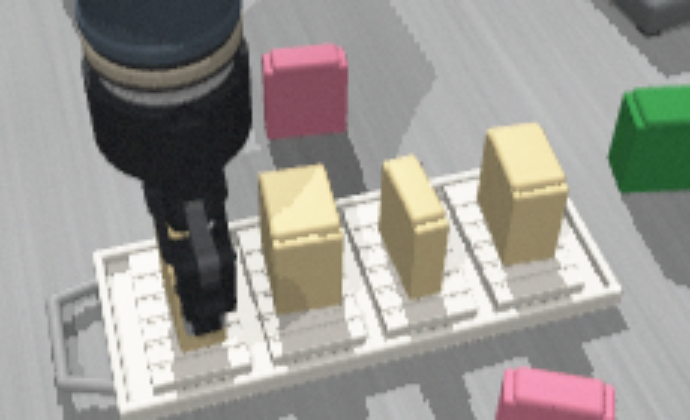

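```bash
python3 -m crank '[0.3,0,0,20,0, 0.3,0,0,70,0, 0.3,0,20,120,0, 0.3,5,80,130,0.03, 0.3,10,140,130,0.06, 0.3,16,200,130,0.09, 0.3,22,260,130,0.143, 0.3,28,320,130,0.143, 0.3,32,370,130,0.143, 0.3,33,389,130,0.143]'; python3 -m crank '[0.3,0,0,0,0,0.3,0,0,0,0]';python3 - <<'E'
from h import *
snap('wrist','w3'); snap('side','s3')
E
```

```text
t: 3.92
tcp_pos: [0.4586, 0.1877, 0.1946]
tool_rot: [0.706, 0.047, -0.705, 0.047]
force: [0.6, 0.2, -1.4]
finger_gap: 0.628
t: 4.18
tcp_pos: [0.4587, 0.1843, 0.1943]
tool_rot: [-0.705, -0.045, 0.706, -0.046]
force: [0.5, -0.3, -0.6]
finger_gap: 0.633
```

View pics/w3.png

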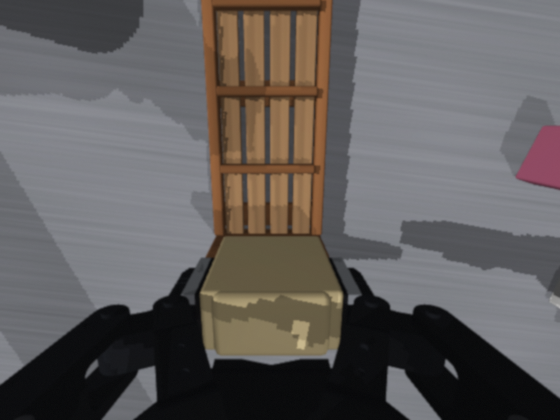

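View pics/s3.png

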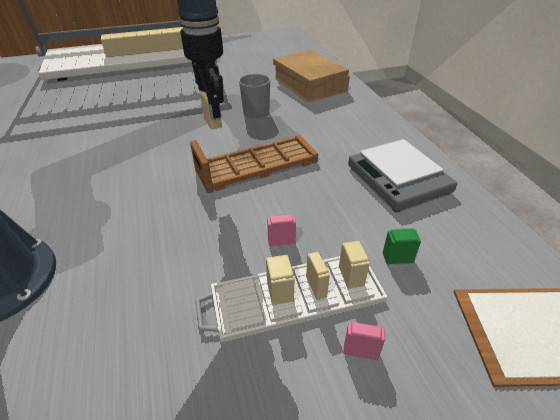

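The held slice is upright in the jaws. The wrist view shows the rack's cross laths at rows 168, 91 and 4, and its side laths near columns 215 and 322.

```bash
python3 - <<'E'
from h import *
import rk
s=load('w3'); w=cloud(s)*1000
for v in(-1,):
  v0=np.array([557.3,199.1]);th=np.deg2rad(7.4);e=np.array([np.cos(th),np.sin(th)]);f=np.array([-e[1],e[0]])
  q=(w[...,:2]-v0)@np.c_[e,f]; z=w[...,2]
  inr=(q[...,0]>-90)&(q[...,0]<120)&(abs(q[...,1])<65)
  k=inr&(z>29.5)&(z<35)&(abs(q[...,1])<38)
  for xl in(-66,0,66):
    kk=k&(abs(q[...,0]-xl)<15)
    if kk.sum()>10:
      a=q[kk]; print(xl,kk.sum(),'x range',np.percentile(a[:,0],[2,50,98]).round(1),'slope deg',np.rad2deg(np.polyfit(a[:,1],a[:,0],1)[0]).round(2))
  k=inr&(z>23.8)&(z<28.5)&(abs(q[...,1])>38)
  for sg in(-1,1):
    kk=k&(q[...,1]*sg>0); a=q[kk]; print('side',sg,kk.sum(),np.percentile(a[:,1],[3,50,97]).round(1),'slope',np.rad2deg(np.polyfit(a[:,0],a[:,1],1)[0]).round(2))
rk.rack('w3')
E
```

```text
-66 751 x range [-70.7 -66.9 -63.5] slope deg -0.05
0 891 x range [-5.3 -1.6  1.9] slope deg 0.01
66 717 x range [60.3 62.2 64.5] slope deg 0.03
side -1 2198 [-50.9 -46.1 -41.6] slope 0.08
side 1 2206 [44.6 49.2 54. ] slope -0.03
w3 24424 cost 1.23 c [555.3 200.4] deg 7.5 ext [-132.9  -53.1] [68.6 52.6]
```

```bash
python3 - <<'E'
from h import *
s=load('w3'); w=cloud(s)*1000
p=w[300,:];
for v in (280,300,330,345):
    row=w[v]; d=np.where((row[:,2]>195)&(row[:,2]<235)&(np.arange(560)>195)&(np.arange(560)<350))[0]
    print(v,d.min(),d.max(),w[v,d.min()].round(1),w[v,d.max()].round(1))
for u,v in [(272,270),(272,290),(272,300),(272,320),(272,345)]: print(u,v,w[v,u].round(1))
for _ in range(3): print(manip.sense()['tcp_pos'])
E
```

```text
280 196 349 [465.7 215.2 201. ] [473.2 154.2 200.2]
300 196 349 [463.6 212.6 211.8] [470.4 156.3 211. ]
330 200 341 [451.  210.2 212. ] [456.9 156.6 210.6]
345 204 337 [443.6 208.4 211. ] [450.1 156.9 210.8]
272 270 [470.2 185.1 193.5]
272 290 [469.9 185.1 209.4]
272 300 [469.  185.  214.8]
272 320 [460.7 183.9 214.6]
272 345 [450.5 182.6 215.3]
[0.45898115 0.18382555 0.19434305]
[0.45898115 0.18382555 0.19434305]
[0.45898115 0.18382555 0.19434305]
```

```bash
python3 -m crank '[0.3,-1,3.5,-10,0, 0.3,-1,3.5,-50,0, 0.3,-1,3.5,-90,0, 0.3,-1,3.5,-110,0, 0.3,-1,3.5,-120,0, 0.3,-1,3.5,-125,0, 0.3,-1,3.5,-128,0, 0.3,-1,3.5,-128,0, 0.3,-1,3.5,-128,0]'; python3 - <<'E'
from h import *
snap('side','s4'); s=load('s4')['img'][80:220,150:350]; cv2.imwrite('pics/s4c.png',cv2.resize(s,None,fx=4,fy=4)[...,::-1])
E
```

```text
t: 5.4
tcp_pos: [0.4585, 0.1885, 0.0669]
tool_rot: [0.706, 0.046, -0.705, 0.045]
force: [-0.2, -0.2, -0.8]
finger_gap: 0.629
```

View pics/s4c.png

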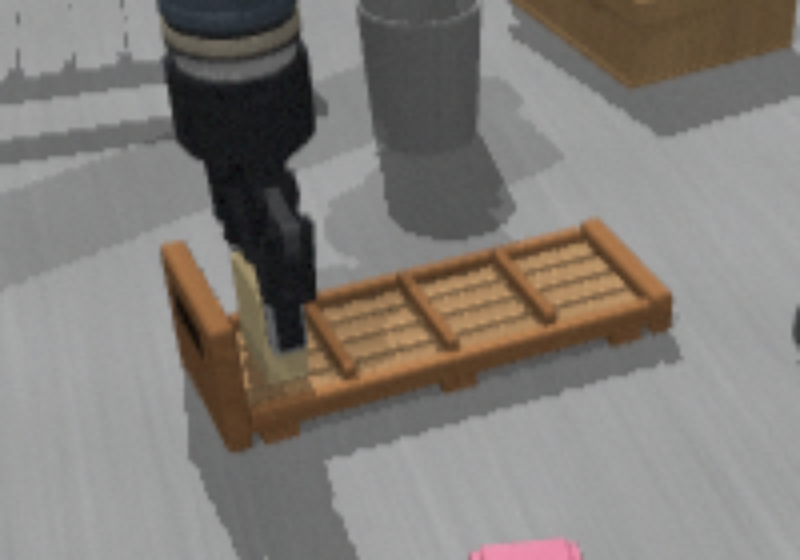

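```bash
python3 -m crank '[0.3,0,0,-1.5,0, 0.3,0,0,-1.5,0, 1,0,0,-1.5,0, 1,0,0,-1.5,0, 1,0,0,-1.5,0, 1,0,0,-1.5,0, 1,0,0,20,0, 1,0,0,70,0, 1,0,0,120,0,1,0,0,130,0]'; python3 - <<'E'
from h import *
snap('side','s5'); snap('scene','c5'); snap('wrist','w5')
for t in('s5','c5','w5'): tops(t,.078,.096)
s=load('s5')['img'][80:220,150:350]; cv2.imwrite('pics/s5c.png',cv2.resize(s,None,fx=4,fy=4)[...,::-1])
E
```

```text
t: 6.7
tcp_pos: [0.4599, 0.1887, 0.1993]
tool_rot: [0.708, 0.046, -0.703, 0.045]
force: [-0.6, -0.3, -0.1]
finger_gap: 1.003
s5 px [199. 153.] n 198 c 416.8 180.5 size 105.3 15.3 longdir -82.2 z 84.9
s5 px [216. 148.] n 155 c 457.0 184.3 size 47.9 25.3 longdir -81.0 z 84.9
s5 px [355. 254.] n 477 c 621.5 -209.1 size 54.6 31.0 longdir 83.4 z 85.2
s5 px [318. 265.] n 323 c 552.4 -212.3 size 52.8 19.0 longdir 89.8 z 85.1
s5 px [280. 269.] n 621 c 490.2 -200.6 size 54.8 37.8 longdir 83.4 z 85.3
c5 px [341. 156.] n 143 c 420.9 180.1 size 104.9 19.1 longdir -80.4 z 84.2
c5 px [349. 162.] n 113 c 459.7 187.9 size 54.6 28.5 longdir -81.8 z 84.6
c5 px [217. 190.] n 213 c 494.7 -199.6 size 52.6 40.5 longdir 82.3 z 84.9
c5 px [217. 204.] n 147 c 557.5 -211.1 size 53.1 23.7 longdir 87.2 z 84.3
c5 px [225. 221.] n 257 c 626.0 -208.5 size 53.6 32.9 longdir 81.7 z 84.8
w5 px [270. 219.] n 2259 c 457.3 188.5 size 53.9 26.8 longdir -82.4 z 86.3
w5 px [272. 266.] n 2580 c 417.8 181.9 size 104.7 16.1 longdir -83.0 z 86.3
```

View pics/s5c.png

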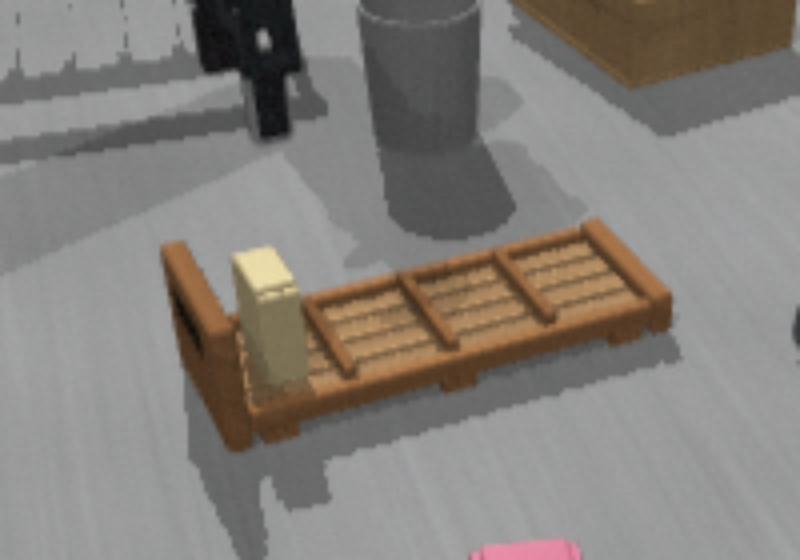

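View pics/w5.png

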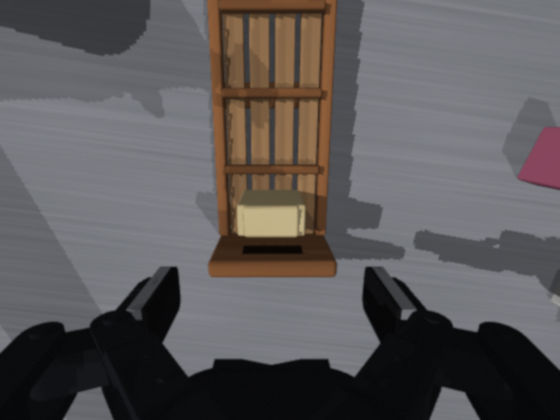

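Bar_26 stands centred within about 1.5 mm and square. Next is bar_38, measured at (490, -200.4) with its width at 83.4°.

```bash
python3 -m crank '[1,4,-55,0,-0.04, 1,9,-110,0,-0.08, 1,14,-170,0,-0.12, 1,19,-230,0,-0.18, 1,24,-290,0,-0.244, 1,29,-345,0,-0.244, 1,32,-389,0,-0.244, 1,32,-389,-20,-0.244, 1,32,-389,-20,-0.244]'; python3 - <<'E'
from h import *
snap('wrist','w6'); tops('w6',.078,.096)
E
```

```text
t: 7.98
tcp_pos: [0.4879, -0.1999, 0.173]
tool_rot: [-0.703, 0.04, 0.708, 0.043]
force: [-0.7, 0.7, 0.2]
finger_gap: 1.002
w6 px [259.  21.] n 3832 c 616.7 -207.7 size 53.4 22.0 longdir 83.3 z 86.2
w6 px [277. 131.] n 2494 c 552.8 -211.6 size 53.4 19.2 longdir 89.7 z 86.3
w6 px [271. 223.] n 3915 c 490.7 -200.1 size 53.2 37.8 longdir 82.7 z 86.4
```

```bash
python3 -m crank '[1,0.5,0,-45,0, 1,0.5,0,-90,0, 1,0.5,0,-111,0, 1,0.5,0,-111,0, 0.3,0.5,0,-111,0, 0.3,0.5,0,-111,0, 0.3,0.5,0,-111,0, 0.3,0.5,0,-111,0, 0.3,0.5,0,-111,0, 0.3,0.5,0,-111,0]' 45; python3 -m crank '[0.3,0,0,20,0, 0.3,0,0,70,0, 0.3,0,20,120,0, 0.3,5,80,125,0.04, 0.3,10,140,125,0.08, 0.3,16,200,125,0.14, 0.3,22,260,125,0.2, 0.3,28,320,125,0.245, 0.3,32,370,125,0.245, 0.3,33,395,125,0.245]'; python3 -m crank '[0.3,0,0,0,0,0.3,0,0,0,0]';python3 - <<'E'
from h import *
s=snap('wrist','w7');w=cloud(s)*1000
for v in (300,320):
    row=w[v]; d=np.where((row[:,2]>195)&(row[:,2]<235)&(np.arange(560)>195)&(np.arange(560)<350))[0]
    print(v,d.min(),d.max(),w[v,d.min()].round(1),w[v,d.max()].round(1))
for v in range(240,365,8): print(v,w[v,272].round(1),end=';')
E
```

```text
t: 9.28
tcp_pos: [0.4915, -0.201, 0.0667]
tool_rot: [0.707, -0.041, -0.705, -0.04]
force: [0.5, 1.6, 6.3]
finger_gap: 0.628
t: 10.52
tcp_pos: [0.5231, 0.197, 0.1904]
tool_rot: [0.706, 0.047, -0.705, 0.047]
force: [0.7, 0.3, -0.5]
finger_gap: 0.626
t: 10.78
tcp_pos: [0.5232, 0.1937, 0.1902]
tool_rot: [-0.705, -0.046, 0.706, -0.046]
force: [-0.3, -0.8, -0.6]
finger_gap: 0.625
300 196 349 [527.7 222.2 207.2] [534.9 165.8 206.9]
320 196 349 [519.1 221.6 207.1] [538.2 170.9 224.7]
240 [540.5 195.3 169.2];248 [540.6 195.3 179.4];256 [541.  195.4 189.1];264 [540.1 195.3 194.9];272 [540.6 195.4 202.9];280 [539.9 195.3 207.8];288 [538.5 195.2 211. ];296 [534.8 194.7 210.2];304 [531.5 194.3 210.1];312 [527.5 193.7 209. ];320 [524.7 193.4 209.9];328 [521.6 192.9 210.3];336 [518.4 192.5 210.6];344 [514.4 192.  210. ];352 [511.3 191.6 210.5];360 [507.8 191.1 210.6];
```

View pics/w7.png

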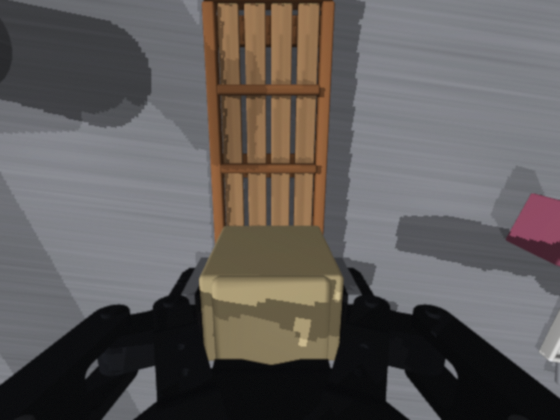

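```bash
python3 -m crank '[0.3,2,1,-10,0, 0.3,2,1,-50,0, 0.3,2,1,-90,0, 0.3,2,1,-110,0, 0.3,2,1,-118,0, 0.3,2,1,-122,0, 0.3,2,1,-124,0, 0.3,2,1,-125,0, 0.3,2,1,-125,0]'; python3 -m crank '[1,0,0,0,0, 1,0,0,0,0, 1,0,0,0,0, 1,0,0,0,0, 1,0,0,20,0, 1,0,0,70,0, 1,0,0,120,0,1,0,0,130,0,1,0,0,130,0]'; python3 - <<'E'
from h import *
snap('side','s8'); snap('wrist','w8')
for t in('s8','w8'): tops(t,.078,.096)
s=load('s8')['img'][80:220,150:350]; cv2.imwrite('pics/s8c.png',cv2.resize(s,None,fx=4,fy=4)[...,::-1])
E
```

```text
t: 11.95
tcp_pos: [0.5262, 0.1953, 0.0667]
tool_rot: [0.706, 0.046, -0.705, 0.046]
force: [-2.2, -1.8, 6.0]
finger_gap: 0.627
t: 13.08
tcp_pos: [0.5256, 0.1954, 0.1957]
tool_rot: [0.706, 0.046, -0.705, 0.046]
force: [-0.4, -0.7, -0.7]
finger_gap: 1.0
s8 px [243. 142.] n 214 c 524.5 191.8 size 54.2 36.6 longdir -82.8 z 84.8
s8 px [199. 153.] n 197 c 416.7 181.0 size 105.4 15.4 longdir -82.6 z 85.0
s8 px [216. 148.] n 154 c 457.2 184.1 size 49.5 24.9 longdir -82.5 z 85.0
s8 px [355. 254.] n 477 c 621.4 -208.3 size 55.6 31.1 longdir 83.5 z 85.2
s8 px [318. 265.] n 323 c 552.0 -211.8 size 54.8 19.1 longdir -88.2 z 85.1
w8 px [271. 218.] n 3325 c 525.2 195.3 size 53.9 37.9 longdir -82.2 z 86.4
w8 px [268. 295.] n 1982 c 457.9 188.6 size 54.2 26.7 longdir -82.7 z 86.3
w8 px [270. 336.] n 2392 c 417.8 181.8 size 104.3 16.8 longdir -82.2 z 86.2
```

View pics/s8c.png

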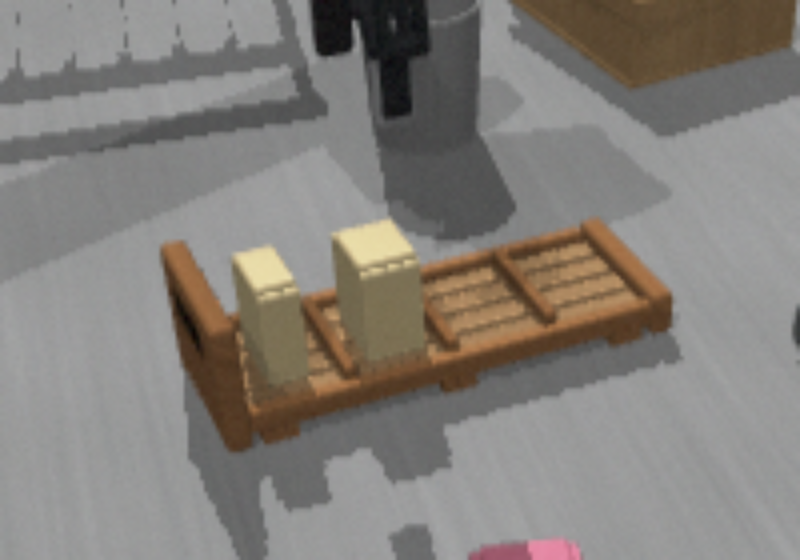

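View pics/w8.png

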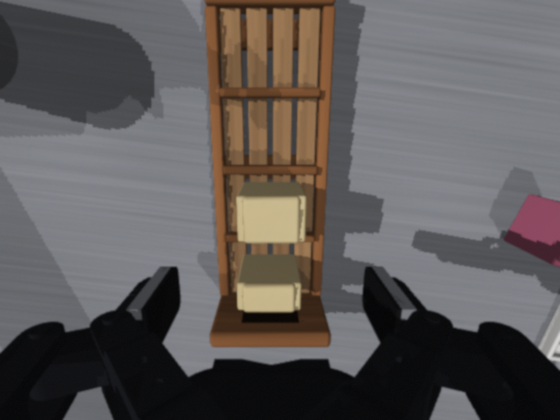

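Bar_38 is within about 1.2 mm of its bay centre. Next is bar_20.

```bash
python3 -m crank '[1,4,-55,0,-0.04, 1,8,-110,0,-0.08, 1,12,-170,0,-0.12, 1,16,-230,0,-0.135, 1,20,-290,0,-0.135, 1,24,-350,0,-0.135, 1,27,-400,0,-0.135, 1,27,-407.5,-20,-0.135, 1,27,-407.5,-20,-0.135]'; python3 - <<'E'
from h import *
snap('wrist','w9'); tops('w9',.078,.096)
E
```

```text
t: 14.3
tcp_pos: [0.5505, -0.2121, 0.1719]
tool_rot: [-0.705, 0.001, 0.709, 0.004]
force: [0.0, 0.1, 0.2]
finger_gap: 0.998
w9 px [264. 121.] n 4200 c 622.0 -208.3 size 53.5 31.2 longdir 83.0 z 86.4
w9 px [270. 223.] n 2173 c 553.3 -211.5 size 53.3 20.3 longdir 89.7 z 86.2
```

View pics/w9.png

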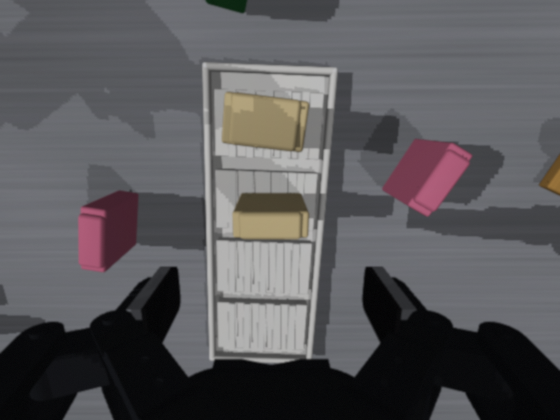

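```bash
python3 -m crank '[1,0.5,0,-45,0, 1,0.5,0,-90,0, 1,0.5,0,-110,0, 1,0.5,0,-110,0, 0.3,0.5,0,-110,0, 0.3,0.5,0,-110,0, 0.3,0.5,0,-110,0, 0.3,0.5,0,-110,0, 0.3,0.5,0,-110,0, 0.3,0.5,0,-110,0]' 35; python3 -m crank '[0.3,0,0,20,0, 0.3,0,0,70,0, 0.3,0,30,120,0, 0.3,5,90,125,0.04, 0.3,10,150,125,0.08, 0.3,16,210,125,0.135, 0.3,22,270,125,0.135, 0.3,28,330,125,0.135, 0.3,32,385,125,0.135, 0.3,36,416,125,0.135]'; python3 -m crank '[0.3,0,0,0,0,0.3,0,0,0,0]';python3 - <<'E'
from h import *
s=snap('wrist','w10');w=cloud(s)*1000
for v in range(240,365,8): print(v,w[v,272].round(1),end=';')
E
```

```text
t: 15.6
tcp_pos: [0.5541, -0.2125, 0.0669]
tool_rot: [0.708, -0.002, -0.706, -0.002]
force: [0.3, 1.4, 6.8]
finger_gap: 0.629
t: 16.85
tcp_pos: [0.5884, 0.2066, 0.1903]
tool_rot: [-0.705, -0.047, 0.706, -0.047]
force: [0.4, -0.6, -1.0]
finger_gap: 0.625
t: 17.1
tcp_pos: [0.5887, 0.2032, 0.1901]
tool_rot: [-0.705, -0.046, 0.706, -0.046]
force: [0.2, 0.2, -2.1]
finger_gap: 0.626
240 [597.5 203.5 146.8];248 [597.5 203.6 158.5];256 [597.9 203.6 169.4];264 [597.8 203.7 178.2];272 [597.9 203.7 186.6];280 [597.8 203.7 193.5];288 [597.7 203.8 199.9];296 [597.7 203.8 205.6];304 [596.5 203.6 209.1];312 [593.9 203.3 210.3];320 [590.  202.8 209.5];328 [586.8 202.4 209.8];336 [583.9 202.  210.5];344 [578.8 201.3 208.5];352 [470.5 186.5  83.6];360 [464.6 185.7  86.4];
```

View pics/w10.png

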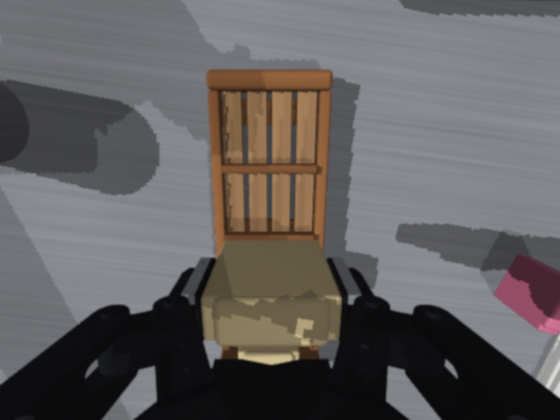

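```bash
python3 - <<'E'
from h import *
s=load('w10');w=cloud(s)*1000
# cross lath between bay3/bay4, far rail, in rack frame
th=np.deg2rad(7.45);e=np.array([np.cos(th),np.sin(th)]);f=np.array([-e[1],e[0]]);v0=np.array([417.8,181.9])+140*e
q=(w[...,:2]-v0)@np.c_[e,f];z=w[...,2]
for a,b,zl,zh in [(50,80,29.5,35),(-15,15,29.5,35),(110,160,27.5,33)]:
    k=(q[...,0]>a)&(q[...,0]<b)&(z>zl)&(z<zh)&(abs(q[...,1])<38); x=q[k][:,0]; print(k.sum(),np.percentile(x,[3,50,97]).round(1) if k.sum() else '')
for sg in(-1,1):
    k=(abs(q[...,0]-70)<55)&(z>23.8)&(z<28.5)&(q[...,1]*sg>38)&(q[...,1]*sg<60); print('side',sg,np.percentile(q[k][:,1],[3,50,97]).round(1))
E
python3 -m crank '[0.3,1,0.5,-10,0, 0.3,1,0.5,-50,0, 0.3,1,0.5,-90,0, 0.3,1,0.5,-110,0, 0.3,1,0.5,-118,0, 0.3,1,0.5,-122,0, 0.3,1,0.5,-124,0, 0.3,1,0.5,-124,0]'
```

```text
768 [61.7 65.4 68.9]
526 [-2.   1.1  3.3]
1810 [131.9 138.7 145.8]
side -1 [-51.9 -47.  -42.5]
side 1 [43.7 48.2 53.1]
t: 18.15
tcp_pos: [0.5907, 0.2045, 0.0672]
tool_rot: [0.706, 0.046, -0.705, 0.046]
force: [0.4, 0.9, 0.1]
finger_gap: 0.628
```

```bash
python3 -m crank '[0.3,0,0,-1,0, 0.3,0,0,-1,0, 1,0,0,-1,0, 1,0,0,-1,0, 1,0,0,-1,0, 1,0,0,-1,0, 1,0,0,20,0, 1,0,0,70,0, 1,0,0,120,0,1,0,0,130,0]'; python3 - <<'E'
from h import *
snap('side','s11'); snap('wrist','w11')
for t in('s11','w11'): tops(t,.078,.096)
E
```

```text
t: 19.4
tcp_pos: [0.5923, 0.2047, 0.2003]
tool_rot: [0.708, 0.046, -0.703, 0.046]
force: [0.1, 0.2, 0.1]
finger_gap: 1.004
s11 px [268. 136.] n 106 c 589.3 201.0 size 50.1 18.9 longdir -80.6 z 84.5
s11 px [244. 142.] n 218 c 524.7 192.2 size 52.7 37.0 longdir -82.3 z 84.9
s11 px [199. 153.] n 200 c 417.0 179.8 size 105.3 15.5 longdir -82.5 z 85.0
s11 px [216. 148.] n 154 c 457.3 184.7 size 49.3 25.0 longdir -82.0 z 84.8
s11 px [355. 254.] n 477 c 621.3 -208.1 size 55.5 30.7 longdir 83.9 z 85.2
w11 px [271. 219.] n 1716 c 590.2 204.6 size 54.0 19.7 longdir -82.4 z 86.2
w11 px [271. 292.] n 2686 c 525.7 195.3 size 53.9 38.4 longdir -82.6 z 86.4
w11 px [269. 353.] n 948 c 464.1 189.6 size 53.2 14.3 longdir -82.8 z 85.6
```

View pics/w11.png

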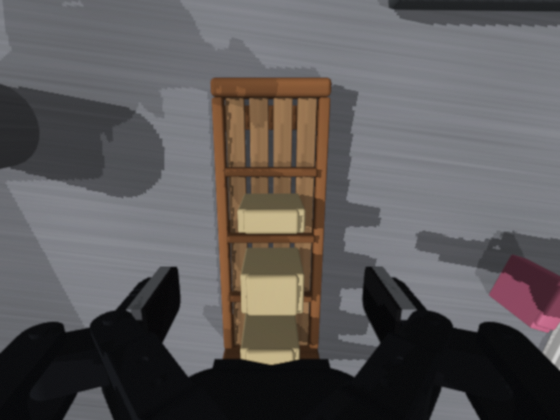

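```bash
python3 -m crank '[1,4,-55,0,-0.04, 1,9,-110,0,-0.08, 1,14,-170,0,-0.12, 1,19,-230,0,-0.18, 1,24,-290,0,-0.246, 1,28,-350,0,-0.246, 1,32,-405,0,-0.246, 1,32,-413,-20,-0.246, 1,32,-413,-20,-0.246]'; python3 - <<'E'
from h import *
snap('wrist','w12'); tops('w12',.078,.096)
E
```

```text
t: 20.62
tcp_pos: [0.6194, -0.2078, 0.1721]
tool_rot: [-0.703, 0.04, 0.709, 0.043]
force: [0.4, 0.6, 0.4]
finger_gap: 1.0
w12 px [271. 222.] n 3371 c 622.7 -208.3 size 53.6 31.8 longdir 83.3 z 86.4
```

```bash
python3 -m crank '[1,0.5,0,-45,0, 1,0.5,0,-90,0, 1,0.5,0,-111,0, 1,0.5,0,-111,0, 0.3,0.5,0,-111,0, 0.3,0.5,0,-111,0, 0.3,0.5,0,-111,0, 0.3,0.5,0,-111,0, 0.3,0.5,0,-111,0, 0.3,0.5,0,-111,0]' 45; python3 -m crank '[0.3,0,0,20,0, 0.3,0,0,70,0, 0.3,0,30,120,0, 0.3,5,90,125,0.04, 0.3,10,150,125,0.08, 0.3,16,210,125,0.14, 0.3,22,270,125,0.2, 0.3,26,330,125,0.246, 0.3,30,385,125,0.246, 0.3,32,421,125,0.246]'; python3 -m crank '[0.3,0,0,0,0,0.3,0,0,0,0]';python3 - <<'E'
from h import *
s=snap('wrist','w13');w=cloud(s)*1000
for v in range(240,365,8): print(v,w[v,272].round(1),end=';')
E
```

```text
t: 21.92
tcp_pos: [0.624, -0.2093, 0.0675]
tool_rot: [0.707, -0.042, -0.705, -0.041]
force: [0.0, 0.6, 6.8]
finger_gap: 0.624
t: 23.18
tcp_pos: [0.6541, 0.2152, 0.1914]
tool_rot: [0.706, 0.047, -0.705, 0.046]
force: [1.0, -0.8, -0.6]
finger_gap: 0.629
t: 23.42
tcp_pos: [0.6544, 0.2118, 0.1908]
tool_rot: [-0.706, -0.046, 0.706, -0.046]
force: [0.1, -0.3, -0.3]
finger_gap: 0.628
240 [668.6 212.8 161.7];248 [668.7 212.9 172.6];256 [668.5 212.9 181.3];264 [668.4 212.9 189.4];272 [668.3 212.9 196.7];280 [668.1 213.  202.9];288 [667.4 212.9 207.7];296 [665.5 212.6 209.9];304 [662.4 212.2 210.2];312 [658.8 211.8 209.8];320 [655.1 211.3 209.4];328 [651.5 210.8 209.1];336 [648.1 210.3 209.3];344 [645.3 210.  210.2];352 [641.8 209.5 210.3];360 [530.5 194.3  87.2];
```

View pics/w13.png

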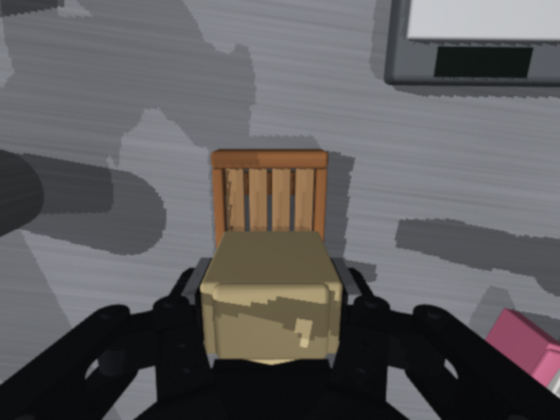

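```bash
python3 -m crank '[0.3,0.5,0.5,-10,0, 0.3,0.5,0.5,-50,0, 0.3,0.5,0.5,-90,0, 0.3,0.5,0.5,-110,0, 0.3,0.5,0.5,-118,0, 0.3,0.5,0.5,-122,0, 0.3,0.5,0.5,-124,0, 0.3,0.5,0.5,-125,0,0.3,0.5,0.5,-125,0]'; python3 -m crank '[1,0,0,0,0, 1,0,0,0,0, 1,0,0,0,0, 1,0,0,0,0, 1,0,0,20,0, 1,0,0,70,0, 1,0,0,120,0,1,0,0,130,0,1,-40,-20,150,0,1,-60,-20,150,0]'; python3 -m crank '[1,-50,0,30,0,1,-70,0,30,0,1,-70,0,30,0]'; python3 - <<'E'
from h import *
snap('side','s14'); snap('wrist','w14'); snap('scene','c14')
for t in('s14','w14','c14'): tops(t,.078,.096)
s=load('s14')['img'][80:220,150:350]; cv2.imwrite('pics/s14c.png',cv2.resize(s,None,fx=4,fy=4)[...,::-1])
E
```

```text
t: 24.6
tcp_pos: [0.6561, 0.213, 0.0675]
tool_rot: [0.707, 0.046, -0.705, 0.046]
force: [-3.0, -0.4, 5.2]
finger_gap: 0.623
t: 25.85
tcp_pos: [0.5938, 0.1919, 0.2169]
tool_rot: [0.706, 0.045, -0.705, 0.046]
force: [1.0, 1.1, -0.3]
finger_gap: 0.999
t: 26.22
tcp_pos: [0.5234, 0.1929, 0.2457]
tool_rot: [-0.705, -0.046, 0.706, -0.046]
force: [0.4, -0.3, -0.0]
finger_gap: 1.002
s14 px [293. 130.] n 167 c 653.8 211.7 size 54.3 31.5 longdir -83.3 z 84.4
s14 px [269. 136.] n 111 c 589.5 202.0 size 53.3 19.1 longdir -81.5 z 84.4
s14 px [244. 142.] n 210 c 524.3 193.7 size 54.6 36.1 longdir -81.8 z 84.9
s14 px [199. 153.] n 195 c 416.8 180.3 size 105.9 15.3 longdir -82.4 z 85.1
s14 px [216. 148.] n 151 c 457.2 185.0 size 48.5 24.4 longdir -82.0 z 84.9
w14 px [267.  48.] n 2901 c 653.8 212.9 size 54.1 31.8 longdir -82.4 z 86.2
w14 px [267. 130.] n 1444 c 589.4 204.6 size 53.4 19.6 longdir -82.5 z 86.2
w14 px [268. 202.] n 2307 c 525.4 195.3 size 54.1 37.6 longdir -82.3 z 86.3
w14 px [266. 268.] n 1380 c 457.7 188.3 size 53.4 26.4 longdir -82.9 z 86.3
w14 px [268. 304.] n 1681 c 418.1 182.0 size 103.9 16.1 longdir -82.6 z 86.2
c14 px [341. 156.] n 144 c 421.1 180.1 size 102.8 17.5 longdir -82.1 z 84.4
c14 px [349. 162.] n 112 c 459.9 187.4 size 55.5 26.8 longdir -81.8 z 84.7
c14 px [363. 173.] n 169 c 528.7 194.2 size 55.1 38.3 longdir -82.0 z 84.9
c14 px [379. 184.] n 113 c 593.0 202.8 size 55.1 21.0 longdir -84.7 z 84.5
c14 px [395. 197.] n 193 c 657.8 212.5 size 55.1 33.3 longdir -83.0 z 84.7
```

View pics/s14c.png

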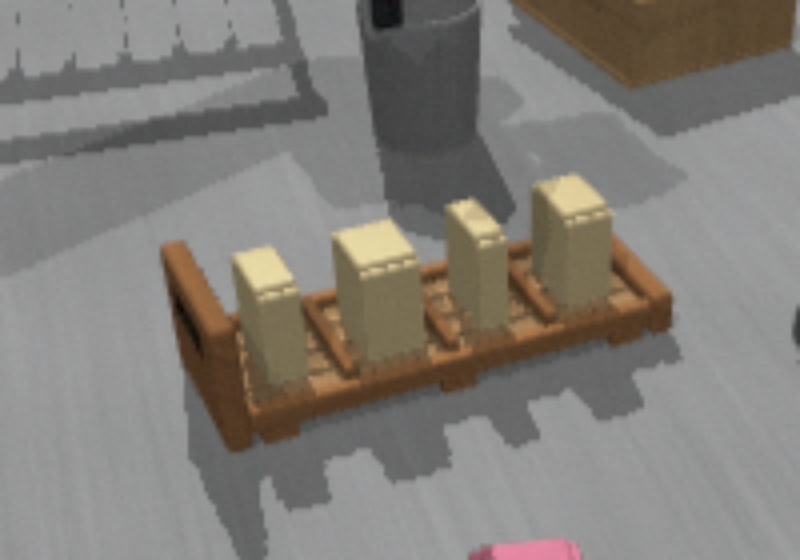

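View pics/w14.png

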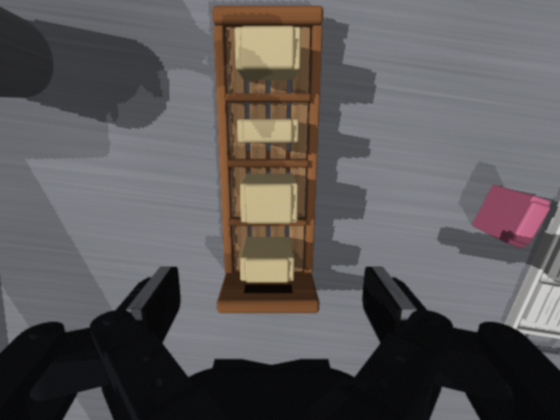

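All four are upright, square and in order: thicknesses 26, 38, 20, 32 from the end board. Nothing is touching them, so I'm handing in.

```bash
python3 - <<'E'
from h import *
print(workorder.sign_off())
E
```

```text
the job is handed in; nothing more can be done
None
```

All four soap slices are on the curing rack in tray order: bar_26 next to the end board, then bar_38, bar_20 and bar_32. I left the pink and green look-alikes alone. The job was handed in at about 26 s of the 115 s allowed.

**Last checks:** The final wrist picture shows every slice standing, with tops at 86 mm, and within about 0.5° of square to the rack. Each is about 1.5 mm or less from the middle of its bay. The gripper was open and clear of the rack at hand-in. The highest force I saw, sampled only at the end of each move, was about 7 N.

**Disagreements:** In absolute position, the scene camera read 2–4 mm farther out in x than the other two. The side camera read bar_26's y about 3 mm lower than the others, because it sees only part of that slice's top. I went by the wrist camera, where the slices, laths and end board agree within about 1.5 mm.

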